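# Prop the printer hood open on its stay rod

## Task

Open the service hood of the desktop printer and leave it propped: take the stay rod on the printer's right side by its cross handle, swing it up so that it lifts the hood, and go on until the nose of the rod drops into the holding hole under the hood's edge. Feel for the hole and do not force the rod once it has seated; let go with the hood standing on the rod, and leave the other things on the cabinet where they are.

Things in the scene. Friction and masses are not known exactly. Their poses are not given: they have to be found in the camera images.
- printer: desktop printer, white plastic, fixed, 265 mm deep (x, from -140 to +125 mm), 220 mm wide (y), 110 mm high; its front with a paper slot faces its -x, the stay rod is outside its -y wall (on the right as seen from the front). Origin: at the underside, in the middle of the width; x towards the hood's hinge (rear), z up.
- hood (a joint): angle of the grey hood on top of the printer (rad): 0 = shut, grows as the front edge rises, stop at 1.2. Hinge line along the printer's y at its x = +115, z = +100 mm. Light hinge: the hood (about 0.6 kg, varies by a third) falls shut when nothing carries it.
- hood_panel: the hood's panel, 280 (x) by 256 (y) by 12 mm, underside 14 mm above its origin, which lies on the hinge line; turns with the hood; at angle 0 its axes are the printer's. It reaches to x = -270 mm and y = -137 mm, so it covers the rod (except the handle).
- stay (a joint): angle of the stay rod (rad): 0 = parked along the printer's right side, grows as the handle swings up and to the rear, stop at 1.35. Light pivot. From about 0.05 the nose carries the hood and slides along the strip to the rear, about 1 mm per 0.02 rad. It meets the hole at 0.72 to 1.22 (hood 0.38 to 0.72): it drops in up to 9 mm and the rod can swing no further. Let go short of it, the hood falls.
- stay_rod: the steel stay rod, 8 mm thick, with bent-up round nose and cross handle; origin on its pivot axis; at angle 0 its axes are the printer's. Swinging it up with the hood on it takes 3 to 9 N at the handle. When seated, each newton more at the handle along the swing presses the nose against the wall of the hole with 2 to 3 N; over 40 N there bends the rod.
- stay_handle (a point): grip point on the axis of the rod's cross handle: a level black round bar 14 mm thick along the printer's y, black for 27 mm to either side of this point, 116 mm from the pivot axis. The hood's edge is 55 mm away towards the printer, so it can be gripped across from above; the bar may turn between the fingers.
- stay_pivot (a point): the rod's pivot axis (along the printer's y) in the plane of the rod; 100 mm in front of the hood's hinge line and 3 mm below it
- stay_tip (a point): centre of the rod's round nose (radius 5 mm), 140 mm from the pivot axis
- pen_cup: bystander: black pen cup, 52x76x104 mm, with a black marker in it, right of the printer; origin under its centre
- stapler: bystander: teal stapler, 34x135x42 mm, origin under its centre
- tape_roll: bystander: roll of masking tape lying flat, diameter 74 mm, 19 mm high, origin under its centre
- strip (a point): point of the steel keeper strip under the hood's right edge (93 x 18 x 9 mm, along the panel's x), on its underside, 211 mm in front of the hinge line; moves with the hood. The strip has one holding hole, 14 mm wide (4 mm of play for the nose), 9 mm deep. The strip is adjustable: the hole's centre is anywhere within 11 mm of this point along the strip. It is not measured: find it by feel.

How it is judged:
By the outcome, as a careful person would: the job done as asked, in the order asked, and still so for the second after the job is handed in, with the robot touching nothing.
It also fails if it takes over 54 s, if anything falls off the work surface, if the arm or the gripper's body presses on something with over 40 N, if the wrist force passes 120 N, or if a joint passes its speed limit or range.

## Robot

A 7-joint arm with a two-finger parallel gripper is mounted at the origin on a cart in front of the work surface, level with it; the furniture and walls round the work are solid. World frame = base frame: x ahead of the robot, y to its left, z up, the work surface at z = 0. Lengths are in m, angles in rad, forces in N, time in s.
With the tool pointing down it reaches from about 0.425 to 0.875 m from the base axis. Payload 8.4 kg.
Tool frame: the origin (TCP) lies at the very end of the fingers, on their centre line; the grasp point (between the pads) lies bot.hold_point_z behind it (bot.hold_point_z is the distance from the TCP to the grasp point, in m); z points along the fingers, y is the line along which they close (so a half turn about z gives the same grasp; the last joint's range is limited). The gripper opens to 85 mm and grips with 20 to 120 N. Pads are 22 mm wide; open, the fingers measure 114 mm over their backs; the gripper's body (76 mm by 85 mm) begins 54 mm behind the grasp point. The pads swing forward as they close: fully open they stand 13 mm farther back than shut.
Start: joints at [-1.43, 0.333, 0.04, 1.465, -0.013, 1.343, -0.059], TCP at [0.154, 0.631, 0.231] pointing down, gripper open.
Joint ranges: [-2.58, 2.58], [-0.38, 2.09], [-1.3, 1.39], [0.25, 2.4], [-1.5, 4.64], [0.08, 2.09], [-2.65, 2.65]. Speed limits (rad/s): [2.22, 2.22, 2.79, 2.79, 3.14, 3.14, 3.14].

## Interface

Orientations are given as a unit quaternion [x, y, z, w].
In Python, from rig import bot gives the robot as it stands.
- The arm moves only by the tool apply_moves, never from a script. Its arguments are lists of equal length, an entry for each row: "slide": the shift along the tool's x, y, z scaled (see below), a list of three; "turn": the turn, a rotation vector about the tool's x, y, z scaled (see below), a list of three; "grip": the opening, from 0 (shut) to 1 (fully open). A call has 1 to 12 rows; each row shifts and turns the commanded pose from where the row before left it, along the tool's axes as they then stand; what a row does not reach is not made up. The controller multiplies each number of a shift by 20 mm and each number of a turn by 0.12 rad. A row lasts 1/10 s, in which the tool goes at most 50 mm and 8.59 degrees, less where a joint would pass 70% of its speed; a pose out of reach is approached as far as the arm can. A call with a number of a shift or a turn outside -1 to 1 is refused whole. A call with a gripper value outside its range is refused whole. The fingers move at their own pace and stop on an object; "grip_force" is the grip in N (left out, the last holds). Time passes only in rows, so rows that do not move let the fingers close. It gives the time, the measured TCP pose, the force, the opening and the grip force at its end, in the units of the state.
- bot.get_state(): the state, without advancing time (a new reading comes with each control period).
- bot.camera(name): name is "scene" or "top" or "wrist"; returns a dict with "img" (400x640x3 uint8, red, green, blue), "intrinsics" (3x3 intrinsics, pixels), "view" (4x4, takes a point from world to camera coordinates). Camera axes: x right, y up, looking along -z (the intrinsics and any distortion apply to the point x, -y, -z); pixel columns grow to the right and rows downward; lengths in m; the calibration is good to about 2 mm. A picture is of the moment at which its call begins. There is no depth.
- bot.job_done(): hands the job in; it is judged then, once.
The state is a dict: "time_s": time; "joints": joint angles; "dq": joint speeds; "effort": joint torques, N m; "tool_pos": TCP position; "ee_rot": TCP orientation; "wrist_force": force on the tool from outside, world axes, zero at the start; "torque": the same for the moment, N m; "opening": finger opening in m; "finger_force": force on a finger pad.
Only numpy, scipy, OpenCV 4.12 (cv2) and the standard library are available. Lean on these libraries where they do the work, as an engineer would, in place of code of your own. Each camera call takes 0.05 s, during which the arm holds its last target. There are 200 camera calls.

## Working session

There is one attempt and no reset: what is moved stays moved. The work goes in short steps, Python scripts to look and compute and a tool call to move; the robot and the scene stay as the last step left them, time stands still between calls to the robot, and variables do not carry over. Pictures are saved under pics/ and viewed, at most 10 in all, crops included, and the job is handed in when it is done.

Besides the shell and the picture viewer there is one more tool, called after ">>>" as name(argument=value, ...) on one line, values as JSON. apply_moves: Moves the arm, as the interface text tells. Its arguments: {"type":"object","properties":{"slide":{"type":"array"},"turn":{"type":"array"},"grip":{"type":"array"},"grip_force":{"type":"number"}},"required":["slide","turn","grip"]}

```bash
mkdir -p pics; ls
python3 - <<'E'
from rig import bot
import cv2, numpy as np
for n in("scene","top"):
    c=bot.camera(n); cv2.imwrite(f"pics/{n}0.png",c["img"][:,:,::-1]); np.savez(f"{n}0.npz",**c)
    print(np.round(c["intrinsics"],1).tolist(),np.round(c["view"],3).tolist(),[k for k in c])
print(bot.get_state(),bot.hold_point_z)
E
```

```text
pics
[[520.4, 0.0, 330.5], [0.0, 520.4, 199.4], [0.0, 0.0, 1.0]] [[0.347, -0.937, 0.025, -0.404], [0.465, 0.195, 0.863, -0.295], [-0.814, -0.288, 0.504, -0.867], [0.0, 0.0, 0.0, 1.0]] ['img', 'intrinsics', 'view']
[[366.8, 0.0, 316.5], [0.0, 366.8, 196.1], [0.0, 0.0, 1.0]] [[-0.023, -1.0, 0.007, -0.233], [0.986, -0.021, 0.167, -0.551], [-0.167, 0.01, 0.986, -1.008], [0.0, 0.0, 0.0, 1.0]] ['img', 'intrinsics', 'view']
{'time_s': 0.1, 'joints': array([-1.43020529,  0.33384691,  0.03988073,  1.46619224, -0.01339752,
        1.34329545, -0.05852595]), 'dq': array([ 0.00038712, -0.00258607,  0.00164419, -0.00204885,  0.00029056,
       -0.00202128,  0.00058446]), 'effort': array([ 4.55088142e-03, -6.60017610e+01,  1.37045749e+00, -4.06462204e+01,
        1.69287866e-02,  9.05726978e-03, -1.05628871e-05]), 'tool_pos': array([0.15430602, 0.63099079, 0.23050139]), 'ee_rot': array([ 1.19632335e-01,  9.92817989e-01, -7.37074870e-04, -3.66858498e-05]), 'wrist_force': array([1.1021445 , 0.04607229, 1.44105593]), 'torque': array([0.02738745, 0.02152859, 0.02501189]), 'finger_force': 0.0, 'opening': 0.08548533096099674} 0.0187
```

View pics/scene0.png

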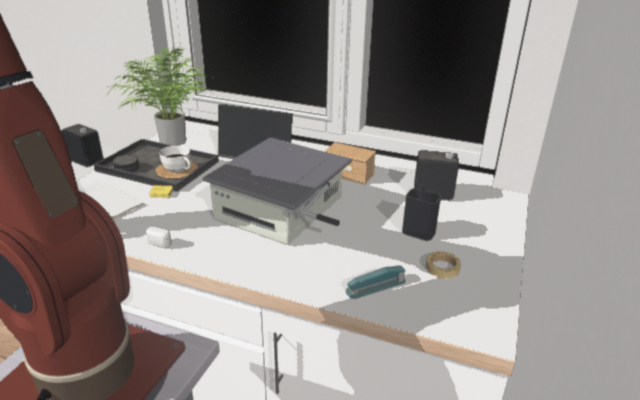

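View pics/top0.png

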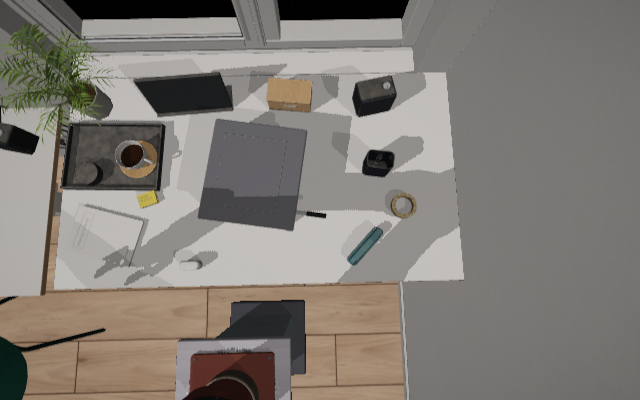

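The scene view shows the printer with its front facing the robot, and the handle at about (325,219) to the right of the hood. In the top view the hood corners are at about (217,121), (307,129), (293,229) and (199,218), and the handle is at (316,215). I'll zoom in to refine these.

Run:
```python
import cv2,numpy as np
t=np.load("top0.npz")["img"][110:240,190:340,::-1]; s=np.load("scene0.npz")["img"][135:245,200:360,::-1]
a=cv2.resize(t,None,fx=4,fy=4,interpolation=2); b=cv2.resize(s,None,fx=5,fy=5,interpolation=2)
cv2.imwrite("pics/tz.png",a); cv2.imwrite("pics/sz.png",b)
```

```text
(no output)
```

View pics/tz.png

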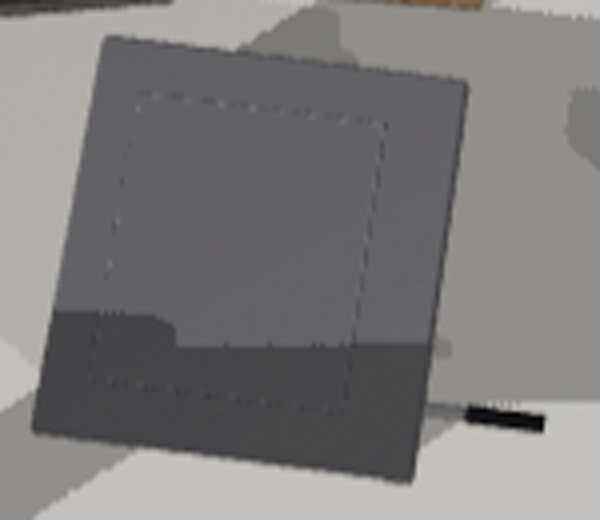

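View pics/sz.png

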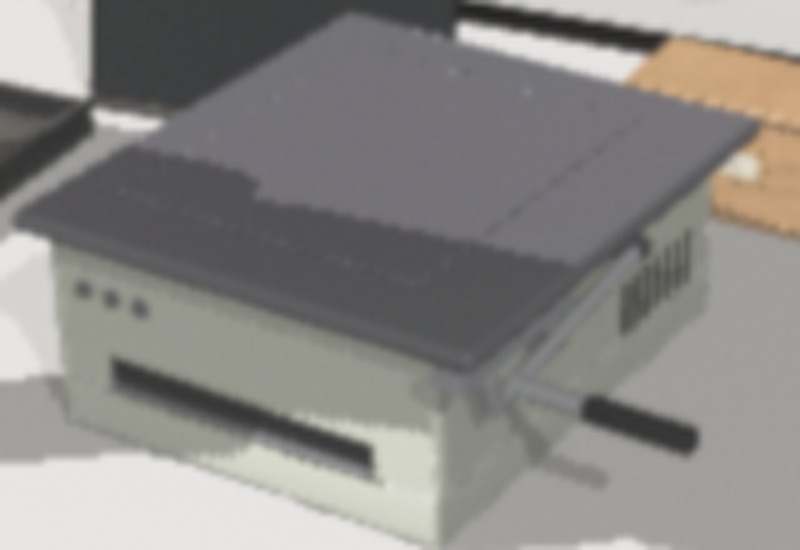

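The hood corners and the black bar ends are clear in both crops. In the top crop the bar runs from (467,415) to (545,424), and in the scene crop from (588,408) to (692,440). Next I'll fit the pose.

```bash
cat > h.py <<'E'
import numpy as np
from scipy.spatial.transform import Rotation as R
def proj(c,P):
    p=np.c_[P,np.ones(len(P))]@c["view"].T; K=c["intrinsics"]
    return np.c_[K[0,0]*p[:,0]/-p[:,2]+K[0,2], -K[1,1]*p[:,1]/-p[:,2]+K[1,2]]
def world(q,P):
    return R.from_euler("z",q[2]).apply(P)+[q[0],q[1],0]
E
python3 - <<'E'
from h import *
from scipy.optimize import least_squares
t=dict(np.load("top0.npz"));s=dict(np.load("scene0.npz"))
C=np.array([[.125,.119,.126],[.125,-.137,.126],[-.155,-.137,.126],[-.155,.119,.126]])
T=np.array([[105,37],[468,83],[412,482],[33,432],[467,415],[545,424]])/4+[190,110]-.5
S=np.array([[350,12],[757,125],[465,362],[18,218],[588,408],[692,440]])/5+[200,135]-.5
def pts(q): return world(q,np.r_[C,[[q[3],-.165,q[4]],[q[3],-.219,q[4]]]])
f=lambda q:np.r_[(proj(t,pts(q))-T),(proj(s,pts(q))-S)].ravel()
r=least_squares(f,[.6,0,0,-.1,.097],loss="soft_l1")
print(r.x); print(f(r.x).reshape(-1,2).round(1).tolist())
q=r.x; print("handle",world(q,[[q[3],-.192,q[4]]]),"pivot",world(q,[[.015,-.137,.097]]),"hinge",world(q,[[.115,0,.1]]))
E
```

```text
[ 0.61480161 -0.06719983 -0.15463531 -0.09869148  0.08270009]
[[-1.0, -0.9], [0.4, -0.5], [-0.2, 1.2], [-2.0, 0.8], [-0.0, 0.2], [-0.1, 0.5], [0.2, -0.1], [1.8, -1.0], [0.5, 0.1], [-2.4, -0.8], [0.4, -0.2], [0.8, 0.2]]
handle [[ 0.48771594 -0.2417084   0.08270009]] pivot [[ 0.60852191 -0.20487541  0.097     ]] hinge [[ 0.7284294  -0.08491211  0.1       ]]
```

>>> apply_moves(slide=[[-1,-0.1,0],[-1,-0.1,0],[-1,-0.1,0],[-1,-0.1,0],[-1,-0.1,0],[-1,-0.1,0],[-1,-0.1,0],[-1,-0.1,0],[-1,-0.1,0],[-1,-0.1,0],[-1,-0.1,0],[-1,-0.1,0]], turn=[[0,0,0.25],[0,0,0.25],[0,0,0.25],[0,0,0.25],[0,0,0.25],[0,0,0.25],[0,0,0.25],[0,0,0.25],[0,0,0.25],[0,0,0.25],[0,0,0.25],[0,0,0.25]], grip=[1,1,1,1,1,1,1,1,1,1,1,1])

```text
time_s: 1.3
tool_pos: [0.3657, 0.5143, 0.2313]
ee_rot: [0.297, 0.955, -0.0, 0.0]
wrist_force: [-0.1, -0.3, -0.2]
opening: 0.0853
finger_force: 0.0
```

Tracking is good, so I'll carry on along the arc.

>>> apply_moves(slide=[[-1,-0.1,0],[-1,-0.1,0],[-1,-0.1,0],[-1,-0.1,0],[-1,-0.1,0],[-1,-0.1,0],[-1,-0.1,0],[-1,-0.1,0],[-1,-0.1,0],[-1,-0.1,0],[-1,-0.1,0],[-1,-0.1,0]], turn=[[0,0,0.25],[0,0,0.25],[0,0,0.25],[0,0,0.25],[0,0,0.25],[0,0,0.25],[0,0,0.25],[0,0,0.25],[0,0,0.25],[0,0,0.25],[0,0,0.25],[0,0,0.25]], grip=[1,1,1,1,1,1,1,1,1,1,1,1])

```text
time_s: 2.5
tool_pos: [0.521, 0.3314, 0.2313]
ee_rot: [0.463, 0.886, -0.0, 0.0]
wrist_force: [0.3, -0.1, -0.4]
opening: 0.0857
finger_force: 0.0
```

>>> apply_moves(slide=[[-1,-0.2,0],[-1,-0.2,0],[-1,-0.2,0],[-1,-0.2,0],[-1,-0.2,0],[-1,-0.2,0],[-1,-0.2,0],[-1,-0.2,0],[-1,-0.2,0],[-1,-0.2,0],[-1,-0.2,0],[-1,-0.2,0]], turn=[[0,0,0.25],[0,0,0.25],[0,0,0.25],[0,0,0.25],[0,0,0.25],[0,0,0.25],[0,0,0.25],[0,0,0.25],[0,0,0.25],[0,0,0.25],[0,0,0.25],[0,0,0.25]], grip=[1,1,1,1,1,1,1,1,1,1,1,1])

```text
time_s: 3.7
tool_pos: [0.5801, 0.0952, 0.2313]
ee_rot: [0.614, 0.789, -0.0, 0.0]
wrist_force: [-0.2, -0.2, -0.2]
opening: 0.0849
finger_force: 0.0
```

>>> apply_moves(slide=[[-1,-0.3,0],[-1,-0.3,0],[-1,-0.3,0],[-1,-0.3,0],[-1,-0.3,0],[-1,-0.3,0],[-1,-0.3,0],[-1,-0.3,0],[-1,-0.3,0],[-1,-0.3,0],[-1,-0.3,0],[-1,-0.3,0]], turn=[[0,0,0.25],[0,0,0.25],[0,0,0.25],[0,0,0.25],[0,0,0.25],[0,0,0.25],[0,0,0.25],[0,0,0.25],[0,0,0.25],[0,0,0.25],[0,0,0.25],[0,0,0.25]], grip=[1,1,1,1,1,1,1,1,1,1,1,1])

```text
time_s: 4.9
tool_pos: [0.5285, -0.1487, 0.2313]
ee_rot: [0.745, 0.667, -0.0, -0.0]
wrist_force: [0.2, 0.1, -0.3]
opening: 0.0852
finger_force: 0.0
```

>>> apply_moves(slide=[[-0.86,-0.25,0.2],[-0.86,-0.25,0.5],[-0.86,-0.25,0.5],[-0.86,-0.25,0.7],[-0.86,-0.25,0.7],[-0.86,-0.25,0.7],[0,0,0],[0,0,0]], turn=[[0,0,0.06],[0,0,0.06],[0,0,0.06],[0,0,0.06],[0,0,0.06],[0,0,0.06],[0,0,0],[0,0,0]], grip=[1,1,1,1,1,1,1,1])

```text
time_s: 5.7
tool_pos: [0.486, -0.2459, 0.1652]
ee_rot: [0.759, 0.651, -0.0, -0.0]
wrist_force: [-0.5, 0.3, -0.6]
opening: 0.0854
finger_force: 0.0
```

Run:
```python
from rig import bot
from h import *
import cv2
c=bot.camera("wrist"); cv2.imwrite("pics/w1.png",c["img"][:,:,::-1]); np.savez("w1.npz",**c)
q=[ 0.61480161,-0.06719983,-0.15463531]
print(proj(c,world(q,np.array([[-.0987,-.165,.0827],[-.0987,-.192,.0827],[-.0987,-.219,.0827],[-.155,-.137,.126]]))))
s=bot.get_state();print(s["tool_pos"],s["ee_rot"],s["wrist_force"])
```

```text
[[318.30278412 170.03811228]
 [318.2126619  201.04388855]
 [318.12867493 229.93888255]
 [231.18086804 141.07291518]]
[ 0.48665685 -0.24534122  0.16560926] [7.58693726e-01 6.51447469e-01 1.46200698e-04 6.91605823e-05] [ 0.51231467 -0.51088737 -0.19978584]
```

View pics/w1.png

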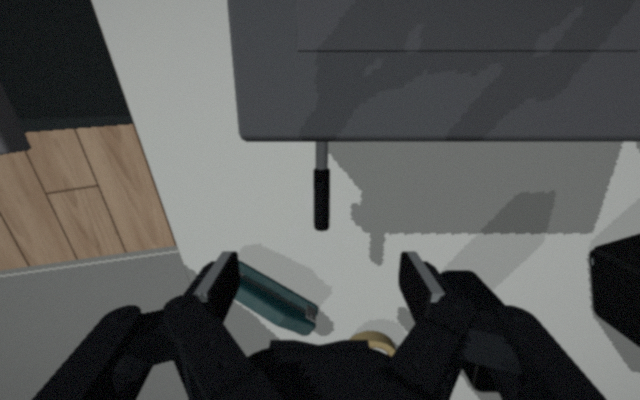

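The wrist view shows the black bar at column 321, rows 169–230, about 3 px to the rear of the prediction, and nothing is in the way. I'll correct by 3 mm and descend.

>>> apply_moves(slide=[[-0.12,0.14,0.7],[0,0,1],[0,0,1],[0,0,1],[0,0,0.7],[0,0,0.65],[0,0,0],[0,0,0]], turn=[[0,0,0],[0,0,0],[0,0,0],[0,0,0],[0,0,0],[0,0,0],[0,0,0],[0,0,0]], grip=[1,1,1,1,1,1,1,1])

```text
time_s: 6.55
tool_pos: [0.4889, -0.2486, 0.0646]
ee_rot: [0.759, 0.651, -0.0, 0.0]
wrist_force: [-0.8, -0.6, -0.4]
opening: 0.0854
finger_force: 0.0
```

>>> apply_moves(slide=[[0,0,0],[0,0,0],[0,0,0],[0,0,0],[0,0,0],[0,0,0],[0,0,0],[0,0,0],[0,0,0],[0,0,0]], turn=[[0,0,0],[0,0,0],[0,0,0],[0,0,0],[0,0,0],[0,0,0],[0,0,0],[0,0,0],[0,0,0],[0,0,0]], grip=[0.5,0.3,0.1,0,0,0,0,0,0,0], grip_force=30)

```text
time_s: 7.55
tool_pos: [0.488, -0.2483, 0.0645]
ee_rot: [0.759, 0.651, -0.0, -0.001]
wrist_force: [-4.1, 1.4, 5.4]
opening: 0.0128
finger_force: 29.6
```

>>> apply_moves(slide=[[0,-0.03,-0.29],[0,-0.015,-0.29],[0,0,-0.29],[0,0.015,-0.29],[0,0.03,-0.29],[0,0.045,-0.29]], turn=[[0,0,0],[0,0,0],[0,0,0],[0,0,0],[0,0,0],[0,0,0]], grip=[0,0,0,0,0,0])

```text
time_s: 8.15
tool_pos: [0.4876, -0.2483, 0.0988]
ee_rot: [0.759, 0.651, -0.001, -0.002]
wrist_force: [-7.6, 1.1, -5.4]
opening: 0.0124
finger_force: 29.2
```

>>> apply_moves(slide=[[0,0.0,-0.285],[0,0.02,-0.28],[0,0.085,-0.28],[0,0.1,-0.27],[0,0.115,-0.27],[0,0.125,-0.26]], turn=[[0,0,0],[0,0,0],[0,0,0],[0,0,0],[0,0,0],[0,0,0]], grip=[0,0,0,0,0,0])

```text
time_s: 8.75
tool_pos: [0.4961, -0.2496, 0.1319]
ee_rot: [0.759, 0.651, -0.001, -0.002]
wrist_force: [-14.0, 3.2, -1.1]
opening: 0.0126
finger_force: 29.3
```

Run:
```python
from rig import bot
import cv2
c=bot.camera("scene"); cv2.imwrite("pics/s2.png",cv2.resize(c["img"][120:250,190:380,::-1],None,fx=4,fy=4,interpolation=2))
s=bot.get_state();print(s["tool_pos"],s["wrist_force"])
```

```text
[ 0.49653093 -0.24975974  0.13266291] [-15.44173934   3.46646387   1.66934636]
```

View pics/s2.png

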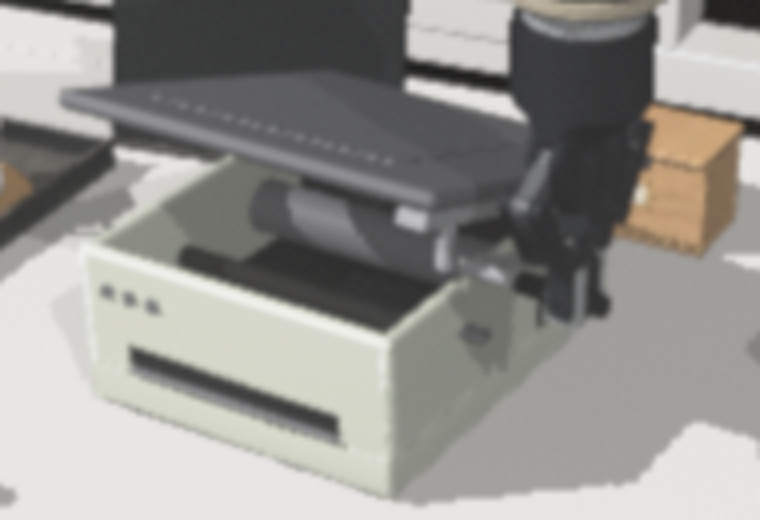

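The hood has risen with the rod under it and the grip is holding. The sideways force is from a small arc mismatch, so I'll relieve it.

>>> apply_moves(slide=[[0,-0.1,0],[0,0,0]], turn=[[0,0,0],[0,0,0]], grip=[0,0])

```text
time_s: 9.0
tool_pos: [0.4962, -0.2495, 0.1323]
ee_rot: [0.759, 0.651, -0.0, -0.0]
wrist_force: [-5.3, 0.1, -3.5]
opening: 0.0126
finger_force: 29.6
```

>>> apply_moves(slide=[[0,0.07,-0.21],[0,0.1,-0.205],[0,0,0]], turn=[[0,0,0],[0,0,0],[0,0,0]], grip=[0,0,0])

```text
time_s: 9.3
tool_pos: [0.5003, -0.2502, 0.1413]
ee_rot: [0.759, 0.651, 0.0, 0.0]
wrist_force: [-4.7, 1.9, -1.5]
opening: 0.0125
finger_force: 29.5
```

>>> apply_moves(slide=[[0,0.025,-0.05],[0,0.025,-0.05],[0,0.02,-0.05]], turn=[[0,0,0],[0,0,0],[0,0,0]], grip=[0,0,0])

```text
time_s: 9.6
tool_pos: [0.5013, -0.2503, 0.1435]
ee_rot: [0.759, 0.651, 0.0, 0.0]
wrist_force: [-2.9, -0.2, -5.7]
opening: 0.0127
finger_force: 29.2
```

>>> apply_moves(slide=[[0,0.03,-0.05],[0,0.03,-0.05],[0,0,0]], turn=[[0,0,0],[0,0,0],[0,0,0]], grip=[0,0,0])

```text
time_s: 9.9
tool_pos: [0.5025, -0.2505, 0.1456]
ee_rot: [0.759, 0.651, 0.0, 0.0]
wrist_force: [-5.5, 0.7, -1.9]
opening: 0.0124
finger_force: 29.4
```

>>> apply_moves(slide=[[0,0.03,-0.05],[0,0.03,-0.05],[0,0,0]], turn=[[0,0,0],[0,0,0],[0,0,0]], grip=[0,0,0])

```text
time_s: 10.2
tool_pos: [0.5036, -0.2507, 0.1476]
ee_rot: [0.759, 0.651, 0.0, -0.0]
wrist_force: [-6.3, 2.0, 0.2]
opening: 0.013
finger_force: 29.4
```

>>> apply_moves(slide=[[0,0.025,-0.05],[0,0.025,-0.05],[0,0,0]], turn=[[0,0,0],[0,0,0],[0,0,0]], grip=[0,0,0])

```text
time_s: 10.5
tool_pos: [0.5048, -0.2509, 0.1496]
ee_rot: [0.759, 0.651, 0.0, 0.0]
wrist_force: [-4.6, 0.3, -2.0]
opening: 0.0124
finger_force: 29.4
```

>>> apply_moves(slide=[[0,0.03,-0.05],[0,0.03,-0.05],[0,0,0]], turn=[[0,0,0],[0,0,0],[0,0,0]], grip=[0,0,0])

```text
time_s: 10.8
tool_pos: [0.5059, -0.251, 0.1516]
ee_rot: [0.759, 0.651, 0.0, 0.0]
wrist_force: [-5.0, 0.7, -1.0]
opening: 0.0128
finger_force: 31.3
```

>>> apply_moves(slide=[[0,0.033,-0.05],[0,0.033,-0.05],[0,0,0]], turn=[[0,0,0],[0,0,0],[0,0,0]], grip=[0,0,0])

```text
time_s: 11.1
tool_pos: [0.5071, -0.2512, 0.1534]
ee_rot: [0.759, 0.651, -0.0, -0.0]
wrist_force: [-4.9, 1.8, -3.0]
opening: 0.0126
finger_force: 31.1
```

>>> apply_moves(slide=[[0,0.035,-0.048],[0,0.035,-0.048],[0,0,0]], turn=[[0,0,0],[0,0,0],[0,0,0]], grip=[0,0,0])

```text
time_s: 11.4
tool_pos: [0.5084, -0.2514, 0.1555]
ee_rot: [0.759, 0.651, 0.0, -0.0]
wrist_force: [-5.3, 2.0, -1.2]
opening: 0.0128
finger_force: 31.1
```

>>> apply_moves(slide=[[0,0.035,-0.047],[0,0.035,-0.047],[0,0,0]], turn=[[0,0,0],[0,0,0],[0,0,0]], grip=[0,0,0])

```text
time_s: 11.7
tool_pos: [0.5096, -0.2516, 0.1572]
ee_rot: [0.759, 0.651, -0.0, -0.0]
wrist_force: [-6.2, 1.4, -2.6]
opening: 0.0125
finger_force: 31.0
```

>>> apply_moves(slide=[[0,0.033,-0.047],[0,0.033,-0.047],[0,0,0]], turn=[[0,0,0],[0,0,0],[0,0,0]], grip=[0,0,0])

```text
time_s: 12.0
tool_pos: [0.5111, -0.2518, 0.1592]
ee_rot: [0.759, 0.651, -0.0, -0.0]
wrist_force: [-5.4, 2.2, -1.9]
opening: 0.0128
finger_force: 31.0
```

>>> apply_moves(slide=[[0,0.035,-0.046],[0,0.035,-0.046],[0,0,0]], turn=[[0,0,0],[0,0,0],[0,0,0]], grip=[0,0,0])

```text
time_s: 12.3
tool_pos: [0.5122, -0.252, 0.1609]
ee_rot: [0.759, 0.651, -0.0, -0.0]
wrist_force: [-6.4, 1.9, -1.9]
opening: 0.0122
finger_force: 30.7
```

>>> apply_moves(slide=[[0,0.036,-0.045],[0,0.036,-0.045],[0,0,0]], turn=[[0,0,0],[0,0,0],[0,0,0]], grip=[0,0,0])

```text
time_s: 12.6
tool_pos: [0.5129, -0.2521, 0.162]
ee_rot: [0.759, 0.651, -0.001, -0.001]
wrist_force: [-7.8, 1.4, -6.9]
opening: 0.0124
finger_force: 30.3
```

The resistance has risen, so the nose may be at the hole wall. I'll make one more small step and look.

>>> apply_moves(slide=[[0,0.025,-0.03],[0,0,0]], turn=[[0,0,0],[0,0,0]], grip=[0,0])

```text
time_s: 12.8
tool_pos: [0.5131, -0.2521, 0.1622]
ee_rot: [0.759, 0.651, -0.001, -0.001]
wrist_force: [-7.1, 1.2, -8.5]
opening: 0.0127
finger_force: 30.1
```

Run:
```python
from rig import bot
import cv2
c=bot.camera("scene"); cv2.imwrite("pics/s3.png",cv2.resize(c["img"][100:240,210:370,::-1],None,fx=4.2,fy=4.2,interpolation=2))
s=bot.get_state();print(s["tool_pos"],s["wrist_force"])
```

```text
[ 0.51304353 -0.25210014  0.16218188] [-7.3258963   0.86246768 -9.08379627]
```

View pics/s3.png

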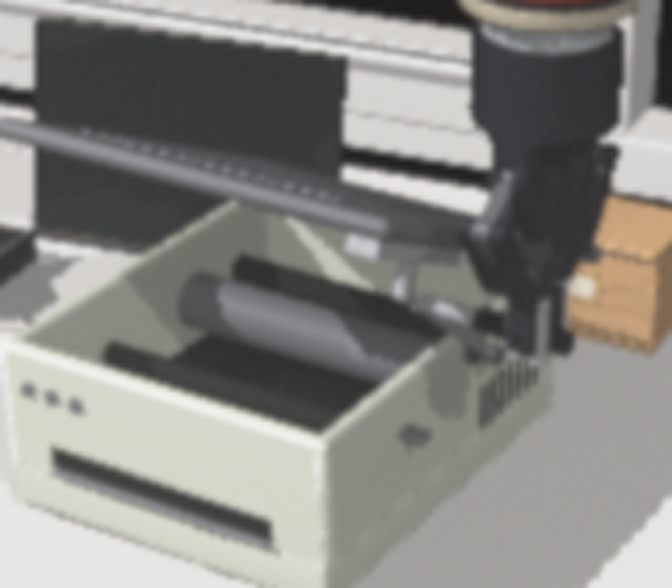

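The nose sits at the strip, the rod has stopped moving and the force is rising, so it looks seated. I'll ease back. If it is in the hole, the rod should catch on the hole's other wall after the play is used up.

>>> apply_moves(slide=[[0,-0.04,0.05],[0,-0.04,0.05],[0,0,0]], turn=[[0,0,0],[0,0,0],[0,0,0]], grip=[0,0,0])

```text
time_s: 13.15
tool_pos: [0.5123, -0.252, 0.1611]
ee_rot: [0.759, 0.651, -0.0, -0.0]
wrist_force: [-7.2, 2.1, -2.4]
opening: 0.0125
finger_force: 30.6
```

>>> apply_moves(slide=[[0,-0.04,0.045],[0,-0.04,0.045],[0,0,0]], turn=[[0,0,0],[0,0,0],[0,0,0]], grip=[0,0,0])

```text
time_s: 13.45
tool_pos: [0.5114, -0.2519, 0.1598]
ee_rot: [0.759, 0.651, 0.0, 0.0]
wrist_force: [-4.9, 1.2, -0.4]
opening: 0.0131
finger_force: 30.8
```

>>> apply_moves(slide=[[0,-0.04,0.045],[0,-0.04,0.045],[0,0,0]], turn=[[0,0,0],[0,0,0],[0,0,0]], grip=[0,0,0])

```text
time_s: 13.75
tool_pos: [0.5103, -0.2517, 0.1583]
ee_rot: [0.759, 0.651, 0.001, 0.001]
wrist_force: [-4.9, 0.6, -0.7]
opening: 0.0126
finger_force: 30.9
```

>>> apply_moves(slide=[[0,-0.035,0.047],[0,-0.035,0.047],[0,0,0]], turn=[[0,0,0],[0,0,0],[0,0,0]], grip=[0,0,0])

```text
time_s: 14.05
tool_pos: [0.509, -0.2516, 0.1566]
ee_rot: [0.759, 0.651, 0.001, 0.001]
wrist_force: [-4.7, 0.7, 1.3]
opening: 0.0124
finger_force: 31.0
```

>>> apply_moves(slide=[[0,-0.035,0.047],[0,-0.035,0.047],[0,0,0]], turn=[[0,0,0],[0,0,0],[0,0,0]], grip=[0,0,0])

```text
time_s: 14.35
tool_pos: [0.5077, -0.2513, 0.1546]
ee_rot: [0.759, 0.651, 0.001, 0.001]
wrist_force: [-3.5, 1.2, -0.0]
opening: 0.0122
finger_force: 31.1
```

```bash
cat >> h.py <<'E'
Q=[0.617,-0.0672,-0.1546]
def hood(h):
    P=np.array([[-.270,-.137,.026],[-.270,-.137,.014],[-.270,.119,.026]]); c,s=np.cos(h),np.sin(h)
    x=P[:,0]*c+P[:,2]*s; z=-P[:,0]*s+P[:,2]*c
    return world(Q,np.c_[x+.115,P[:,1],z+.1])
def contact(th):
    p=th-.0286; return np.arctan2(-.003+.14*np.sin(p),.1+.14*np.cos(p))
def theta(x,y,z,p0=-.185):   # stay angle from the TCP, pivot z taken from grip start
    s=np.clip(np.sin(p0)+(z-.0645)/.116,-1,1); return np.arcsin(s)-p0
E
python3 - <<'E'
from rig import bot
from h import *
import cv2
c=bot.camera("scene"); cv2.imwrite("pics/s4.png",cv2.resize(c["img"][100:240,210:370,::-1],None,fx=4.2,fy=4.2,interpolation=2))
for z,k,o,n in((.1327,4,(190,120),"s2"),(.1622,4.2,(210,100),"s3"),(.1546,4.2,(210,100),"s4")):
    t=theta(0,0,z);h=contact(t)
    print(n,round(t,3),round(h,3),"contact",((proj(c,hood(h))-o)*k).round(0).tolist(),"inserted",((proj(c,hood(h-.041))-o)*k).round(0).tolist())
E
```

```text
s2 0.601 0.323 contact [[435.0, 189.0], [431.0, 211.0], [56.0, 82.0]] inserted [[431.0, 210.0], [428.0, 232.0], [53.0, 101.0]]
s3 0.904 0.503 contact [[398.0, 187.0], [392.0, 211.0], [-3.0, 83.0]] inserted [[392.0, 209.0], [386.0, 232.0], [-9.0, 103.0]]
s4 0.82 0.453 contact [[390.0, 214.0], [385.0, 237.0], [-10.0, 107.0]] inserted [[384.0, 235.0], [379.0, 259.0], [-16.0, 127.0]]
```

View pics/s4.png

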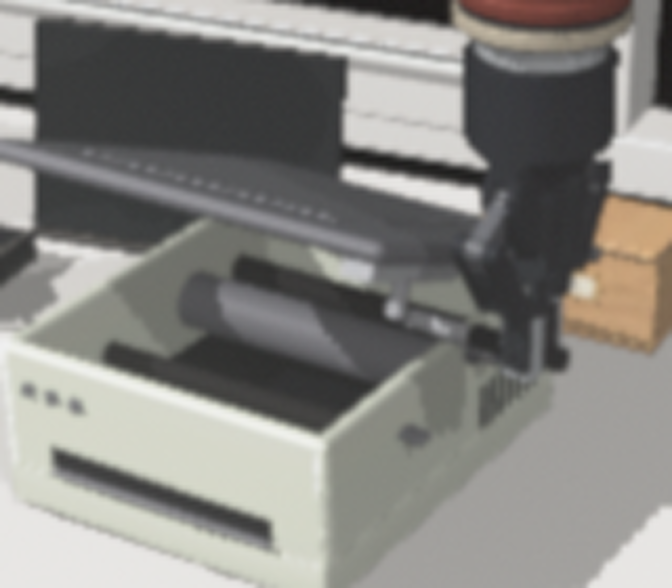

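The hood edge in both s3 (corner about (387,217)) and s4 (corner about (380,238)) matches the "inserted" prediction. The contact-only prediction would be 24 px higher, so the nose is in the hole and moving within its play. I'll lower it gently onto the other wall, then release.

>>> apply_moves(slide=[[0,-0.033,0.048],[0,-0.033,0.048],[0,0,0]], turn=[[0,0,0],[0,0,0],[0,0,0]], grip=[0,0,0])

```text
time_s: 14.7
tool_pos: [0.5061, -0.2511, 0.1521]
ee_rot: [0.759, 0.651, 0.0, 0.001]
wrist_force: [-1.3, 0.4, -0.7]
opening: 0.0124
finger_force: 31.0
```

>>> apply_moves(slide=[[0,-0.03,0.045],[0,0,0]], turn=[[0,0,0],[0,0,0]], grip=[0,0])

```text
time_s: 14.9
tool_pos: [0.5054, -0.2509, 0.151]
ee_rot: [0.759, 0.651, 0.0, 0.0]
wrist_force: [0.9, -0.2, -2.0]
opening: 0.0125
finger_force: 31.0
```

>>> apply_moves(slide=[[0,-0.03,0.045],[0,0,0]], turn=[[0,0,0],[0,0,0]], grip=[0,0])

```text
time_s: 15.1
tool_pos: [0.5049, -0.2509, 0.1503]
ee_rot: [0.759, 0.651, 0.0, 0.001]
wrist_force: [3.0, -0.0, -2.5]
opening: 0.0127
finger_force: 31.1
```

>>> apply_moves(slide=[[0,0.0,0.06],[0,0,0]], turn=[[0,0,0],[0,0,0]], grip=[0,0])

```text
time_s: 15.3
tool_pos: [0.5045, -0.2508, 0.1493]
ee_rot: [0.759, 0.651, 0.0, 0.0]
wrist_force: [0.0, 1.4, 4.7]
opening: 0.0126
finger_force: 31.6
```

Run:
```python
from rig import bot
from h import *
import cv2
c=bot.camera("scene"); cv2.imwrite("pics/s5.png",cv2.resize(c["img"][130:230,230:350,::-1],None,fx=6,fy=6,interpolation=2))
s=bot.get_state();t=theta(*s["tool_pos"]);h=contact(t)
print(s["tool_pos"],s["wrist_force"],t,h,[((proj(c,hood(a))-(230,130))*6).round(0).tolist() for a in (h,h-.041)])
```

```text
[ 0.50446654 -0.25085279  0.14931969] [-0.52624505  0.93993144  4.44711076] 0.7640842677244468 0.41965699890934427 [[[430.0, 150.0], [423.0, 184.0], [-141.0, -4.0]], [[423.0, 181.0], [416.0, 215.0], [-148.0, 24.0]]]
```

View pics/s5.png

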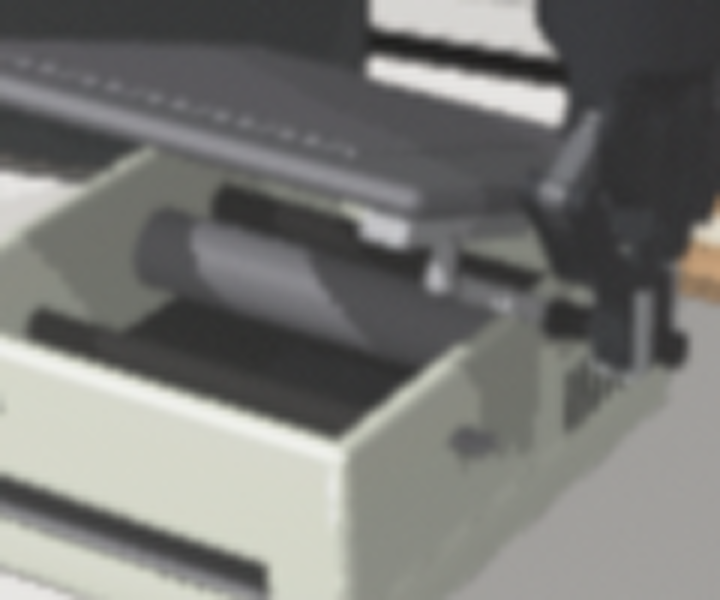

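The corner at (418,185) matches "inserted" (423,181), and the downward push is now resisted by the hole's wall. It is seated, so I'll relax the load and release.

>>> apply_moves(slide=[[0,0,-0.04],[0,0,0],[0,0,0],[0,0,0],[0,0,0],[0,0,0],[0,0,0],[0,0,0]], turn=[[0,0,0],[0,0,0],[0,0,0],[0,0,0],[0,0,0],[0,0,0],[0,0,0],[0,0,0]], grip=[0,0,0.15,0.3,0.5,0.7,0.8,0.8])

```text
time_s: 16.15
tool_pos: [0.5043, -0.2508, 0.1497]
ee_rot: [0.759, 0.651, -0.0, -0.0]
wrist_force: [0.1, 0.3, -0.8]
opening: 0.0682
finger_force: 0.0
```

>>> apply_moves(slide=[[-0.05,0,-0.4],[-0.1,0,-0.8],[-0.1,0,-1],[-0.2,0,-1],[-0.5,0,-1],[-0.5,0,-1],[-0.5,0,-1],[-0.5,0,-0.5],[0,0,0],[0,0,0]], turn=[[0,0,0],[0,0,0],[0,0,0],[0,0,0],[0,0,0],[0,0,0],[0,0,0],[0,0,0],[0,0,0],[0,0,0]], grip=[0.8,0.8,0.8,0.8,0.8,0.8,0.8,0.8,0.8,0.8])

```text
time_s: 17.15
tool_pos: [0.4967, -0.2991, 0.2831]
ee_rot: [0.759, 0.651, -0.0, -0.0]
wrist_force: [-0.2, 1.1, -1.1]
opening: 0.0682
finger_force: 0.0
```

Run:
```python
from rig import bot
import cv2
c=bot.camera("scene"); cv2.imwrite("pics/s6.png",cv2.resize(c["img"][100:300,200:480,::-1],None,fx=2.8,fy=2.8,interpolation=2))
print(bot.get_state()["wrist_force"])
```

```text
[-0.4819151   0.4318891  -1.04291946]
```

View pics/s6.png

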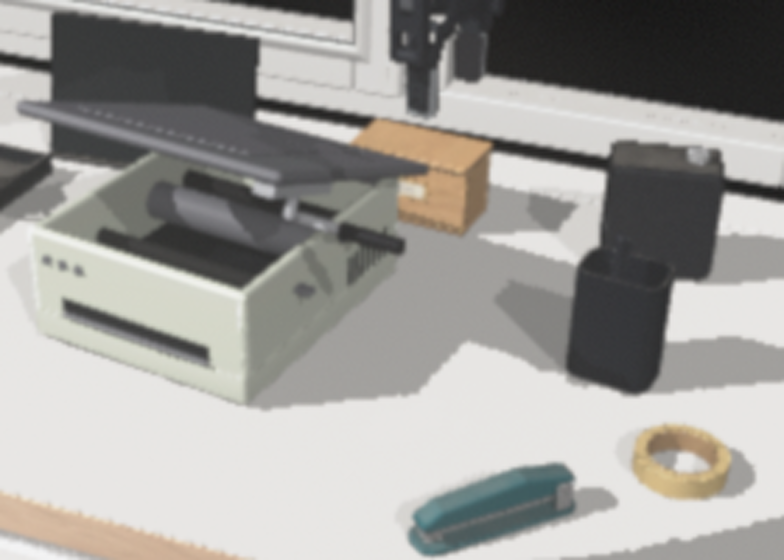

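The hood stands on the rod, with the nose at about (290,207) in the strip. The gripper is clear and the cup, stapler and tape haven't moved.

```bash
python3 -c "
from rig import bot
print(bot.job_done())"
```

```text
the job is handed in; nothing more can be done
None
```

The hood is open and standing on the stay rod with its nose seated in the holding hole; the gripper is clear, the pen cup, stapler and tape roll were left where they were, and the job was handed in at about 17 s of the 54 s allowed.

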